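# Call the blue section, then the red one, for inspection

## Robot

A 7-joint arm with a two-finger parallel gripper is mounted at the origin on a cart in front of the work surface, level with it; the furniture and walls round the work are solid. World frame = base frame: x ahead of the robot, y to its left, z up, the work surface at z = 0. Lengths are in m, angles in rad, forces in N, time in s.
With the tool pointing down it reaches from about 0.4 to 0.85 m from the base axis. Payload 4.5 kg.
Tool frame: the origin (TCP) lies midway between the tips of the shut fingers; the grasp point (between the pads) lies 19 mm behind it (r.grip_point_offset is the distance from the TCP to the grasp point, in m); z points along the fingers, y is the line along which they close (so a half turn about z gives the same grasp; the last joint's range is limited). The gripper opens to 88 mm and grips with 3 to 60 N. Pads are 18 mm wide; open, the fingers measure 123 mm over their backs; the gripper's body (75 mm by 187 mm) begins 45 mm behind the grasp point.
Start: joints at [1.199, 0.689, -0.195, 1.565, 0.157, 0.902, -0.215], TCP at [0.247, -0.574, 0.214] pointing down, gripper open.
Joint ranges: [-3.01, 3.01], [-0.46, 2.08], [-1.47, 1.51], [0.13, 2.56], [-1, 4.14], [0.04, 2.09], [-2.66, 2.66]. Speed limits (rad/s): [2.57, 2.57, 3.14, 3.14, 3.14, 3.14, 3.14].

## Interface

Orientations are given as a unit quaternion [x, y, z, w].
In Python, from plant import r, optics gives the robot as it stands.
- The arm moves only by the shell command python3 -m pendant 'ROWS' [OPENING] [FORCE]. ROWS is JSON, a list of rows, each a list of 6 numbers: the shift along the tool's x, y, z as a fraction of full scale, then the turn, a rotation vector about the tool's x, y, z as a fraction of full scale. A call has 1 to 5 rows; each row shifts and turns the commanded pose from where the row before left it, along the tool's axes as they then stand; what a row does not reach is not made up. Full scale, the value 1, is 0.025 m for a shift and pi rad for a turn. A row lasts 1/12 s, in which the tool goes at most 41.7 mm and 7.16 degrees, less where a joint would pass 70% of its speed; a pose out of reach is approached as far as the arm can. A call with a number of a shift or a turn outside -1 to 1 is refused whole. A call with a gripper value outside its range is refused whole. OPENING is the opening, from -1 (shut) to 1 (fully open), set as the call begins (- or left out, the last holds). The fingers move at their own pace and stop on an object; FORCE is the grip in N (left out, the last holds). Time passes only in rows, so rows that do not move let the fingers close. It gives the time, the measured TCP pose, the force, the opening and the grip force at its end, in the units of the state.
- r.get_state(): the state, without advancing time (a new reading comes with each control period).
- optics.snapshot(name): name is "side" or "top" or "wrist"; returns (picture, depth): 420x560x3 uint8, blue, green, red; 420x560 float32, m along the optical axis (not along the pixel's ray), 0 where there is no reading.
- optics.calibration(name): a dict with "vfov" (degrees; the focal length in pixels is half the picture's height over the tangent of half this angle, whatever the lens; pixels are square), "cx", "cy" (the principal point, pixels), "cam_to_world" (4x4, takes a point from camera to world coordinates); the wrist camera has in their place "tool_from_camera" (4x4, takes a point from camera to tool coordinates, whose origin is the TCP and whose axes are the flange's). Camera axes: x right, y up, looking along -z (the intrinsics and any distortion apply to the point x, -y, -z); pixel columns grow to the right and rows downward; lengths in m; the calibration is good to about 2 mm. A picture is of the moment at which its call begins: read the wrist's pose just before it. calibration takes no time and is no camera call.
- r.finish_job(): hands the job in; it is judged then, once.
The state is a dict: "clock": time; "q": joint angles; "qd": joint speeds; "joint_torque": joint torques, N m; "tool_pos": TCP position; "eef_rot": TCP orientation; "contact_force": force on the tool from outside, world axes, zero at the start; "moment": the same for the moment, N m; "opening": opening from 0.0 (shut) to 1.0 (fully open); "finger_force": force on a finger pad.
Only numpy, scipy, OpenCV 4.12 (cv2) and the standard library are available. Lean on these libraries where they do the work, as an engineer would, in place of code of your own. Each camera call takes 0.05 s, during which the arm holds its last target. There are 200 camera calls.

## Task

Queue two sections for the microscope, the blue one first and then the red one: with the fingertips, gently press the white call key that belongs to the nest where the blue section stands until it is well down, let it come back up, then press the red section's call key in the same way, let it up and withdraw. Leave the black section's key alone, do not touch or move the sections or the paste jar, and do not grip or lift anything.

Things in the scene. Friction and masses are not known exactly. Their poses are not given: they have to be found in the camera images.
- tray: aluminium section tray 90 (x) x 170 (y) x 12 mm, fixed; origin at the centre of its underside. Tray x points from nests to keys, away from the robot at yaw 0. Three nests (black rings, 39 mm outside, 4 mm high) at tray x = -24 mm, y = +50, 0, -50 mm on the robot's side; a nest's call key lies straight behind it at tray x = +22 mm, same y; a black mark joins the two.
- key0_top (a point): tray y = +50 mm: white round call key, 24 mm across, its top centre; at rest 35 mm above the bench (11 mm above the rim of its fixed black housing, 40 mm across). Pressed straight down against a spring: 1.5 N to start, 5 N at the full 7 mm of travel; springs back when let go
- key1_top (a point): tray y = +0 mm: white round call key, 24 mm across, its top centre; at rest 35 mm above the bench (11 mm above the rim of its fixed black housing, 40 mm across). Pressed straight down against a spring: 1.5 N to start, 5 N at the full 7 mm of travel; springs back when let go
- key2_top (a point): tray y = -50 mm: white round call key, 24 mm across, its top centre; at rest 35 mm above the bench (11 mm above the rim of its fixed black housing, 40 mm across). Pressed straight down against a spring: 1.5 N to start, 5 N at the full 7 mm of travel; springs back when let go
- key0 (a joint): travel of the call key of point key0_top, m: 0 up, 0.007 fully down; counts as pressed from 0.004
- key1 (a joint): travel of the call key of point key1_top, m: 0 up, 0.007 fully down; counts as pressed from 0.004
- key2 (a joint): travel of the call key of point key2_top, m: 0 up, 0.007 fully down; counts as pressed from 0.004
- video_microscope: black video microscope fixed behind the tray: base 204 x 243 mm, 56 mm high, its front edge 20 mm or more beyond the keys; its column and head rise to 0.49 m above the bench; origin under the middle of the base. A tall white and black grinding machine stands to the right of the tray, 40 mm or more off its end. Keep the arm clear of both: come in high and go down over the tray
- blue_section: blue resin-mounted section, a loose disc 30 mm across and 18 mm high standing in one of the nests (which one varies); its top is 30 mm above the bench; origin at the centre of its underside
- red_section: red resin-mounted section, same size, in another nest
- black_section: black resin-mounted section, same size, in the remaining nest; leave alone
- paste_jar: small white-capped paste jar with a green label, 33 mm across, 32 mm high, loose on the bench beyond the right end of the tray; leave alone; origin at the centre of its underside
Mind the look-alikes: they are no part of the job. There is more than one size of the blue_section; the one meant has the size given above.

How it is judged:
On the way, in this order (a step that is already met when the one before it is completed fails the run):
1. the call key of the nest with the blue section is pressed at least 4 mm down by the fingers, the other keys up (((horizontal distance between blue_section and key0_top below 0.056 m and value of joint key0 above 0.004 m and contact force between the fingers and tray above 0.5 N and value of joint each of key1, key2 below 0.0015 m) or (horizontal distance between blue_section and key1_top below 0.056 m and value of joint key1 above 0.004 m and contact force between the fingers and tray above 0.5 N and value of joint each of key0, key2 below 0.0015 m) or (horizontal distance between blue_section and key2_top below 0.056 m and value of joint key2 above 0.004 m and contact force between the fingers and tray above 0.5 N and value of joint each of key0, key1 below 0.0015 m))), for 0.1 s.
2. the call key of the nest with the red section is pressed at least 4 mm down by the fingers, the other keys up (((horizontal distance between red_section and key0_top below 0.056 m and value of joint key0 above 0.004 m and contact force between the fingers and tray above 0.5 N and value of joint each of key1, key2 below 0.0015 m) or (horizontal distance between red_section and key1_top below 0.056 m and value of joint key1 above 0.004 m and contact force between the fingers and tray above 0.5 N and value of joint each of key0, key2 below 0.0015 m) or (horizontal distance between red_section and key2_top below 0.056 m and value of joint key2 above 0.004 m and contact force between the fingers and tray above 0.5 N and value of joint each of key0, key1 below 0.0015 m))), for 0.1 s.
At the end, for the whole second after the job is handed in: After the blue section's call key and then the red section's were pressed, all keys are up again (within 1.5 mm), and the three sections and the jar stand upright and at rest within 6 mm of where they were (value of joint each of key0, key1, key2 below 0.0015 m and distance of each of red_section, blue_section, black_section, paste_jar from where it was at the start of the episode below 0.006 m and angle between each of red_section, blue_section, black_section, paste_jar's own z axis and vertical below 0.15 rad and linear speed of each of red_section, blue_section, black_section, paste_jar below 0.02 m/s); the robot touches nothing.
It fails at once if the call key of the black section is pressed more than 2 mm ((horizontal distance between black_section and key0_top below 0.056 m and value of joint key0 above 0.002 m) or (horizontal distance between black_section and key1_top below 0.056 m and value of joint key1 above 0.002 m) or (horizontal distance between black_section and key2_top below 0.056 m and value of joint key2 above 0.002 m)).
It fails at once if the tray or a key is pushed with more than 30 N (contact force between the fingers and tray above 30 N).
It fails at once if a section or the jar is touched with more than 1 N (contact force between the fingers and red_section above 1 N or contact force between the fingers and blue_section above 1 N or contact force between the fingers and black_section above 1 N or contact force between the fingers and paste_jar above 1 N).
It fails at once if a section or the jar is moved or lifted by more than 6 mm (distance of any of red_section, blue_section, black_section, paste_jar from where it was at the start of the episode above 0.006 m).
It also fails if it takes over 42 s, if anything falls off the work surface, if the arm or the gripper's body presses on something with over 40 N, if the wrist force passes 120 N, or if a joint passes its speed limit or range.

## Working session

There is one attempt and no reset: what is moved stays moved. The work goes in short steps, Python scripts to look and compute and a shell command to move; the robot and the scene stay as the last step left them, time stands still between calls to the robot, and variables do not carry over. Pictures are saved under pics/ and viewed, at most 10 in all, crops included, and the job is handed in when it is done.

```bash
mkdir -p pics; python3 - <<'E'
from plant import r, optics
import cv2, numpy as np
s=r.get_state(); print({k:np.round(v,3).tolist() for k,v in s.items()})
for n in("top","side"):
    p,d=optics.snapshot(n); cv2.imwrite(f"pics/{n}0.png",p); np.savez(f"{n}0.npz",p=p,d=d)
    c=optics.calibration(n); print(n,c)
print(optics.calibration("wrist"))
E
```

```text
{'clock': 0.0, 'q': [1.199, 0.69, -0.195, 1.566, 0.157, 0.903, -0.215], 'qd': [-0.001, -0.0, -0.001, 0.002, 0.0, -0.0, 0.001], 'joint_torque': [0.0, -52.755, -1.267, -15.343, -0.053, 0.007, 0.0], 'tool_pos': [0.246, -0.574, 0.213], 'eef_rot': [0.979, 0.202, -0.0, -0.001], 'contact_force': [-0.842, -0.301, 0.921], 'moment': [0.015, 0.027, -0.036], 'finger_force': 0.0, 'opening': 0.998}
top {'vfov': 49.07192907382854, 'cx': 283.26064108751126, 'cy': 201.6425654162076, 'cam_to_world': array([[-2.26425374e-02,  9.85173046e-01, -1.70062887e-01,
         3.83154305e-01],
       [-9.99738569e-01, -2.28534253e-02,  7.17612633e-04,
        -2.15675762e-01],
       [-3.17954686e-03,  1.70034676e-01,  9.85432950e-01,
         9.51837198e-01],
       [ 0.00000000e+00,  0.00000000e+00,  0.00000000e+00,
         1.00000000e+00]])}
side {'vfov': 43.23769043256997, 'cx': 278.73466047930197, 'cy': 217.26592411115968, 'cam_to_world': array([[-0.99316115,  0.05864837, -0.10095198,  0.47422499],
       [-0.11644122, -0.43456652,  0.89308084,  0.55930005],
       [ 0.00850738,  0.89872816,  0.43842367,  0.457259  ],
       [ 0.        ,  0.        ,  0.        ,  1.        ]])}
{'vfov': 58.69823721397331, 'cx': 282.5883017448693, 'cy': 212.23254384375818, 'tool_from_camera': array([[-1.05940658e-03,  9.53976655e-01,  2.99879008e-01,
         7.80599056e-02],
       [ 9.99999421e-01,  1.06724397e-03,  1.37655975e-04,
        -9.84364575e-05],
       [-1.88723476e-04,  2.99878980e-01, -9.53977233e-01,
        -1.71869841e-01],
       [ 0.00000000e+00,  0.00000000e+00,  0.00000000e+00,
         1.00000000e+00]])}
```

View pics/top0.png

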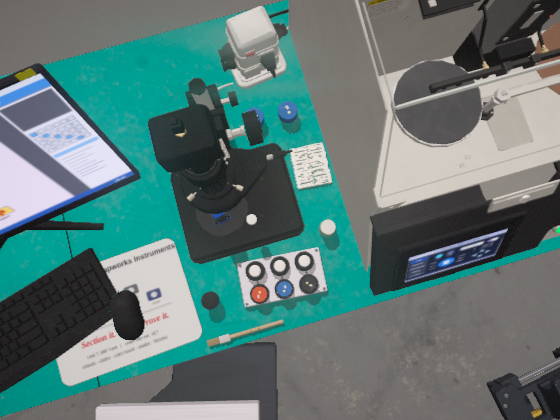

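View pics/side0.png

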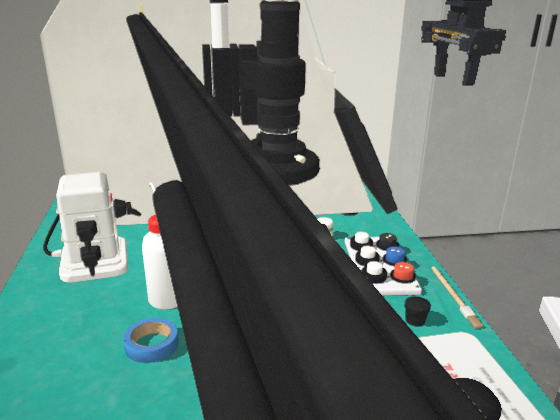

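The top view shows the tray at about (282,278). In its nests, red is at (259,295), blue at (284,288) and black at (309,283). The white keys behind them are at (255,271), (280,265) and (304,261). 

Possible mix-ups:
- **Blue:** loose blue discs at (288,111) and (257,116), and the blue tape in the side view. These are not in nests.
- **White key:** the jar cap at (328,228) and a microscope knob at (252,219).
- **Black:** a pot at (210,299).

I choose the blue section in the middle nest and the red one in the left nest, then check both in a crop.

```bash
cat > h.py <<'E'
import numpy as np, cv2
from plant import r, optics
from scipy.spatial.transform import Rotation as R
def ray(c,T,u,v,z,H=420):
    f=H/2/np.tan(np.radians(c["vfov"]/2))
    d=T[:3,:3]@np.array([(u-c["cx"])/f,-(v-c["cy"])/f,-1.]); o=T[:3,3]
    return o+d*(z-o[2])/d[2]
def blobs(m,lo,hi):
    n,l,s,c=cv2.connectedComponentsWithStats(m.astype(np.uint8))
    return [(c[i],s[i]) for i in range(1,n) if lo<=s[i,4]<=hi]
E
python3 - <<'E'
from h import *
a=np.load("top0.npz");p=a["p"];d=a["d"];c=optics.calibration("top");T=c["cam_to_world"]
hsv=cv2.cvtColor(p,cv2.COLOR_BGR2HSV)
w=(hsv[...,1]<60)&(hsv[...,2]>150); bl=(abs(hsv[...,0].astype(int)-108)<12)&(hsv[...,1]>120); rd=((hsv[...,0]<12)|(hsv[...,0]>170))&(hsv[...,1]>120)
roi=np.zeros(w.shape,bool); roi[85:315,230:345]=1
for n,m,z in(("w",w,.035),("b",bl,.03),("r",rd,.03)):
    for q,s in blobs(m&roi,25,2500): 
        u,v=q; f=210/np.tan(np.radians(c["vfov"]/2)); dd=d[int(v),int(u)]
        print(n,np.round(q,1),s[2:],np.round(ray(c,T,u,v,z),4),"zdepth",np.round((T@[*(dd*np.array([(u-c["cx"])/f,-(v-c["cy"])/f,-1])),1])[2],4))
cv2.imwrite("pics/crop.png",cv2.resize(p[210:330,200:350],None,fx=5,fy=5,interpolation=cv2.INTER_CUBIC)[:600])
E
```

```text
w [237.  130.8] [ 15  12 103] [ 0.693  -0.1236  0.035 ] zdepth 0.3227
w [310.1 165.3] [  42   46 1421] [ 0.6157 -0.2732  0.035 ] zdepth 0.0054
w [238.6 186.6] [10  5 30] [ 0.5745 -0.1263  0.035 ] zdepth 0.2365
w [251.2 218.9] [10 11 87] [ 0.5078 -0.1512  0.035 ] zdepth 0.0845
w [327.4 226.5] [ 16  16 192] [ 0.4887 -0.3037  0.035 ] zdepth 0.0286
w [281.3 275.9] [  89   60 1808] [ 0.3932 -0.2092  0.035 ] zdepth 0.0215
w [303.9 260.3] [ 12  12 109] [ 0.4226 -0.2544  0.035 ] zdepth 0.0326
w [279.2 265.3] [ 12  12 112] [ 0.414  -0.2054  0.035 ] zdepth 0.0354
w [254.5 270.4] [ 12  12 115] [ 0.4052 -0.1564  0.035 ] zdepth 0.0349
b [287.3 111.7] [ 20  22 310] [ 0.734  -0.2291  0.03  ] zdepth 0.0263
b [257.8 113.9] [ 18  18 107] [ 0.7307 -0.1671  0.03  ] zdepth 0.0263
b [283.7 288.4] [ 15  16 157] [ 0.3689 -0.2133  0.03  ] zdepth 0.0316
r [259.  293.6] [ 16  16 180] [ 0.3599 -0.1645  0.03  ] zdepth 0.0305
```

View pics/crop.png

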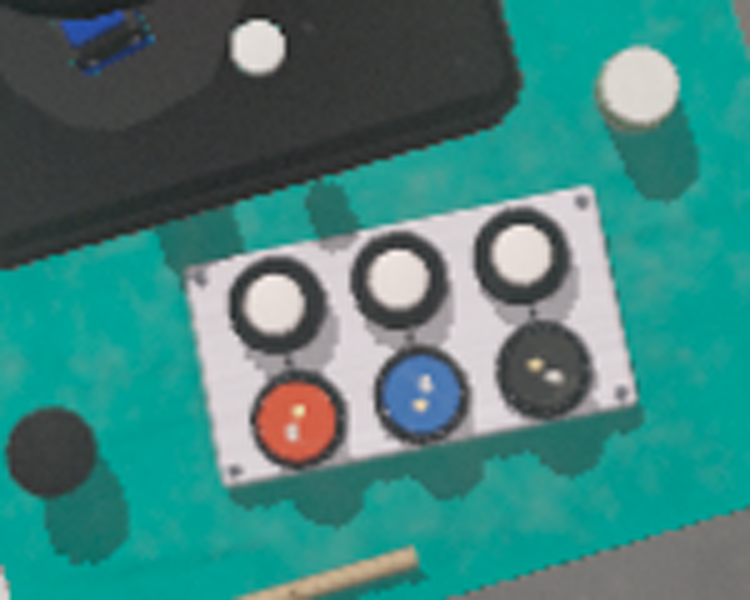

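The crop confirms it: red is in the left nest (key0), blue in the middle (key1) and black on the right. Key spacing comes out at 49.8 mm and key-to-nest at 45.8 mm, with depth tops near 35 mm. Next I check obstacle heights.

```bash
python3 - <<'E'
from h import *
a=np.load("top0.npz");d=a["d"];c=optics.calibration("top");T=c["cam_to_world"]
f=210/np.tan(np.radians(c["vfov"]/2)); v,u=np.mgrid[:420,:560]
P=np.stack([(u-c["cx"])/f*d,-(v-c["cy"])/f*d,-d,np.ones_like(d)],-1)@T.T; P=P[d>0][:,:3]
# max height (cm) grid, 5cm
ys=np.arange(0,-.71,-.05);print("x\\y",np.round(ys,2))
for x in np.arange(.75,.09,-.05):
    print(round(x,2),[int(100*P[m][:,2].max()) if (m:=(abs(P[:,0]-x)<.025)&(abs(P[:,1]-y)<.025)).any() else None for y in ys])
E
```

```text
x\y [ 0.   -0.05 -0.1  -0.15 -0.2  -0.25 -0.3  -0.35 -0.4  -0.45 -0.5  -0.55
 -0.6  -0.65 -0.7 ]
0.75 [0, None, 17, 16, 2, 3, 42, None, 41, 37, 42, 32, 33, 26, None]
0.7 [None, None, 0, 2, 2, 2, 49, 49, 50, 49, 44, 44, 41, 31, 22]
0.65 [None, None, 41, 36, 7, 1, 49, 49, 50, 33, 33, 34, 29, 29, 22]
0.6 [6, None, 46, 46, 34, 21, 48, 48, 48, 48, 48, 25, 22, 22, 22]
0.55 [5, 46, 49, 46, 22, 5, 0, 48, 48, 29, 29, 29, 29, 29, 19]
0.5 [5, 45, 46, 44, 6, 6, 3, 36, 29, 29, 23, 23, 23, 23, 19]
0.45 [2, 6, 6, 6, 5, 3, 3, 23, 23, 23, 22, 19, 18, 15, 11]
0.4 [0, 2, 1, 3, 3, 3, 3, 17, 17, 16, 14, 11, 9, 6, 0]
0.35 [0, 3, 3, 3, 3, 3, 2, 0, 7, 7, 4, 0, None, -80, -79]
0.3 [0, 0, 1, 1, 1, 0, 0, 0, None, None, -79, 31, 31, -78, -78]
0.25 [0, 1, 1, 0, None, None, -78, -79, -78, -78, 39, 39, 25, -78, -78]
0.2 [0, None, -79, -79, -78, -78, -78, -78, -79, -79, 34, 36, -78, -78, -78]
0.15 [0, 0, 0, 0, -69, -78, -78, -78, -79, -78, -79, -78, -78, -78, -78]
0.1 [0, 0, 0, 0, -69, -78, -78, -78, -78, -78, -78, -78, -78, -78, -78]
```

```bash
cat >> h.py <<'E'
def plan(t,yaw=None):
    s=r.get_state(); q=R.from_quat(s["eef_rot"]); e=np.array(t)-s["tool_pos"]
    print("clk",round(s["clock"],2),"pos",np.round(s["tool_pos"],4),"F",np.round(s["contact_force"],1),"tool units",np.round(q.inv().apply(e)/.025,2))
    if yaw is not None:
        w=R.from_euler("zx",[yaw,180],degrees=True); print("turn units",np.round((q.inv()*w).as_rotvec()/np.pi,4))
E
python3 - <<'E'
from h import *
a=np.load("top0.npz");d=a["d"];c=optics.calibration("top");T=c["cam_to_world"]
f=210/np.tan(np.radians(c["vfov"]/2)); v,u=np.mgrid[:420,:560]
P=np.stack([(u-c["cx"])/f*d,-(v-c["cy"])/f*d,-d,np.ones_like(d)],-1)@T.T; P=P[d>0][:,:3]
for y in np.arange(0,-.32,-.03):
    m=(abs(P[:,1]-y)<.015)&(P[:,2]>.09)&(P[:,0]>.3); Q=P[m]
    print(round(y,2),[np.round(Q[(Q[:,2]>a)&(Q[:,2]<b)][:,0].min(initial=9),3) for a,b in((.09,.2),(.2,.3),(.3,.4),(.4,.6))])
plan([.41,-.19,.30],10)
E
```

```text
0.0 [np.float64(0.947), np.float64(9.0), np.float64(9.0), np.float64(9.0)]
-0.03 [np.float64(0.955), np.float64(9.0), np.float64(9.0), np.float64(9.0)]
-0.06 [np.float64(9.0), np.float64(0.504), np.float64(9.0), np.float64(0.52)]
-0.09 [np.float64(0.495), np.float64(0.495), np.float64(0.518), np.float64(0.512)]
-0.12 [np.float64(0.506), np.float64(0.495), np.float64(0.518), np.float64(0.519)]
-0.15 [np.float64(0.813), np.float64(0.506), np.float64(0.543), np.float64(0.527)]
-0.18 [np.float64(0.803), np.float64(0.539), np.float64(0.576), np.float64(9.0)]
-0.21 [np.float64(0.804), np.float64(0.583), np.float64(9.0), np.float64(9.0)]
-0.24 [np.float64(0.857), np.float64(0.593), np.float64(9.0), np.float64(9.0)]
-0.27 [np.float64(0.745), np.float64(0.743), np.float64(0.744), np.float64(0.746)]
-0.3 [np.float64(0.632), np.float64(0.632), np.float64(0.631), np.float64(0.631)]
clk 0.1 pos [ 0.2464 -0.5737  0.2128] F [ 0.4 -0.3 -0.1] tool units [ 12.07 -11.52  -3.47]
turn units [-0.0005  0.0002  0.1847]
```

```bash
sed -i 's/"zx"/"ZX"/' h.py
python3 -m pendant '[[0,0,-0.75,0,0,0],[0,0,-0.75,0,0,0],[0,0,-0.75,0,0,0],[0,0,-0.75,0,0,0],[0,0,-0.5,0,0,0]]' -1 10
python3 -m pendant '[[0.8,-0.77,0,0,0,0],[0.8,-0.77,0,0,0,0],[0.8,-0.77,0,0,0,0],[0.8,-0.77,0,0,0,0],[0.8,-0.77,0,0,0,0]]'
python3 -m pendant '[[0.8,-0.77,0,0,0,0],[0.8,-0.77,0,0,0,0],[0.8,-0.77,0,0,0,0],[0.8,-0.77,0,0,0,0],[0,0,0,0,0,0]]'
python3 -c "
from h import *
plan([.39,-.2054,.25],10)"
```

```text
clock: 0.52
tool_pos: [0.2469, -0.5745, 0.3025]
eef_rot: [0.979, 0.201, 0.0, 0.001]
contact_force: [0.2, -0.1, -0.1]
opening: 0.649
finger_force: 0.0
clock: 0.93
tool_pos: [0.3007, -0.4448, 0.3007]
eef_rot: [0.98, 0.201, -0.0, -0.0]
contact_force: [0.7, 0.3, -0.3]
opening: 0.265
finger_force: 0.0
clock: 1.35
tool_pos: [0.3463, -0.3381, 0.301]
eef_rot: [0.979, 0.206, 0.001, -0.002]
contact_force: [0.4, 0.6, 0.2]
opening: 0.002
finger_force: 0.0
clk 1.35 pos [ 0.3463 -0.3381  0.301 ] F [0.4 0.6 0.2] tool units [ 3.73 -4.15  2.06]
turn units [-0.001  -0.0006  0.0764]
```

```bash
python3 -m pendant '[[0.75,-0.83,0,0,0,0],[0.75,-0.83,0,0,0,0],[0.75,-0.83,0,0,0,0],[0.75,-0.83,0,0,0,0],[0.75,-0.83,0,0,0,0]]'
python3 -m pendant '[[0,0,0,0,0,0.0255],[0,0,0,0,0,0.0255],[0,0,0,0,0,0.0255],[0,0,0,0,0,0],[0,0,0,0,0,0]]'
python3 -m pendant '[[0,0,0,0,0.0155,0],[0,0,0,0,0.0155,0],[0,0,0,0,0.0155,0],[0,0,0,0,0,0],[0,0,0,0,0,0]]'
python3 - <<'E'
from h import *
plan([.414,-.2054,.08],10)
p,d=optics.snapshot("wrist"); cv2.imwrite("pics/w1.png",p)
s=r.get_state();c=optics.calibration("wrist")
B=np.eye(4);B[:3,:3]=R.from_quat(s["eef_rot"]).as_matrix();B[:3,3]=s["tool_pos"];T=B@c["tool_from_camera"]
h=cv2.cvtColor(p,cv2.COLOR_BGR2HSV);w=(h[...,1]<60)&(h[...,2]>150)
for q,st in blobs(w,300,6000): print(np.round(q,1),st[2:],np.round(ray(c,T,*q,.035),4))
E
```

```text
clock: 1.77
tool_pos: [0.3888, -0.211, 0.3008]
eef_rot: [0.98, 0.201, -0.0, 0.0]
contact_force: [-0.0, 0.2, -0.9]
opening: 0.004
finger_force: 0.0
clock: 2.18
tool_pos: [0.3887, -0.212, 0.3009]
eef_rot: [0.997, 0.084, -0.0, 0.0]
contact_force: [-0.5, 0.1, 0.7]
opening: 0.004
finger_force: 0.0
clock: 2.6
tool_pos: [0.3882, -0.2122, 0.301]
eef_rot: [0.994, 0.082, 0.072, -0.006]
contact_force: [0.9, 0.2, 0.1]
opening: 0.005
finger_force: 0.0
clk 2.6 pos [ 0.3882 -0.2122  0.301 ] F [0.9 0.2 0.1] tool units [-0.22 -0.1   8.9 ]
turn units [ 0.0003 -0.0461 -0.003 ]
[367.4  23.2] [  64   48 2913] [ 0.5974 -0.2737  0.035 ]
[245.7  83.7] [ 20  21 332] [ 0.5106 -0.1488  0.035 ]
[374.1 123.8] [ 27  27 576] [ 0.4907 -0.3035  0.035 ]
[281.9 187.1] [ 136   72 4575] [ 0.3998 -0.2093  0.035 ]
[322.7 172.9] [ 20  21 318] [ 0.4246 -0.2545  0.035 ]
[239.5 173.8] [ 20  20 315] [ 0.4073 -0.1567  0.035 ]
[281.2 173.4] [ 20  20 313] [ 0.4159 -0.2057  0.035 ]
[ 51.  329.6] [ 123   30 2472] [0.1716 0.0518 0.035 ]
[  9.2 398.6] [ 21  41 778] [0.0652 0.0996 0.035 ]
```

View pics/w1.png

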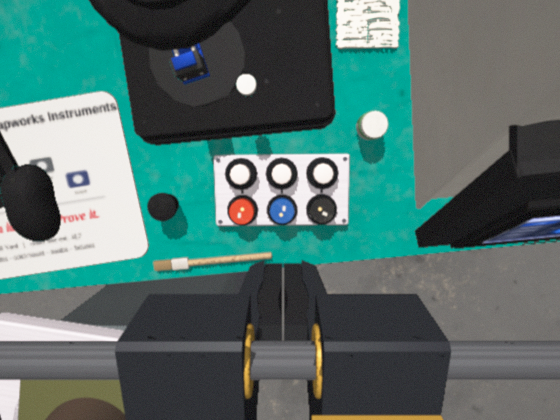

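The wrist view shows the tray with keys at (240,174), (281,173) and (323,173), and red, blue and black in front at (241,211), (281,211) and (321,211). It agrees with the top view to within 2 mm, so I go down over the middle key.

```bash
python3 -m pendant '[[0,-0.1,1,0,0,0],[0,0,1,0,0,0],[0,0,1,0,0,0],[0,0,1,0,0,0],[0,0,1,0,0,0]]'
python3 -m pendant '[[0,0,1,0,0,0],[0,0,1,0,0,0],[0,0,1,0,0,0],[0,0,0.9,0,0,0],[0,0,0,0,0,0]]'
python3 -c "
from h import *
plan([.418,-.2055,.039],10)"
```

```text
clock: 3.07
tool_pos: [0.408, -0.206, 0.1763]
eef_rot: [0.994, 0.083, 0.073, -0.006]
contact_force: [-0.5, -0.8, 0.8]
opening: 0.0
finger_force: 0.0
clock: 3.48
tool_pos: [0.4205, -0.2026, 0.0781]
eef_rot: [0.994, 0.084, 0.069, -0.008]
contact_force: [0.3, 0.0, -0.7]
opening: 0.01
finger_force: 0.0
clk 3.48 pos [ 0.4205 -0.2026  0.0781] F [ 0.3  0.  -0.7] tool units [-0.33  0.11  1.53]
turn units [-0.0015 -0.0441 -0.0019]
```

```bash
python3 -m pendant '[[-0.16,0.05,0.75,0,0,0],[-0.16,0.05,0.7,0,0,0],[0,0,0,0,0,0],[0,0,0,0,0,0]]'
python3 -c "
from h import *
plan([.418,-.2055,.030],10)"
```

```text
clock: 3.82
tool_pos: [0.4231, -0.2076, 0.0714]
eef_rot: [0.994, 0.083, 0.069, -0.008]
contact_force: [-0.4, 0.3, 0.0]
opening: 0.009
finger_force: 0.0
clk 3.82 pos [ 0.4231 -0.2076  0.0714] F [-0.4  0.3  0. ] tool units [-0.41 -0.11  1.61]
turn units [-0.0012 -0.0441 -0.0023]
```

```bash
python3 -m pendant '[[0,0,0,0,0,0]]'
python3 -c "
from h import *
s=r.get_state();print(np.round(s['q'],3),np.round(s['joint_torque'],1),s['tool_pos'])"
```

```text
clock: 3.9
tool_pos: [0.4227, -0.2076, 0.0715]
eef_rot: [0.994, 0.083, 0.069, -0.008]
contact_force: [-0.2, 0.7, 0.0]
opening: 0.004
finger_force: 0.0
[ 0.51   0.745 -0.147  2.249  0.487  0.044 -1.483] [  0.  -43.   -0.5  -3.6   0.   -0.6  -0. ] [ 0.422734   -0.20762486  0.07153676]
```

Joint 6 is at its lower limit because of the tilt. I take the tilt out here, well above the key.

```bash
python3 -m pendant '[[0,0,-0.3,0,-0.015,0],[0,0,0,0,-0.015,0],[0,0,0,0,-0.014,0],[0,0,0,0,0,0],[0,0,0,0,0,0]]'
python3 -c "
from h import *
print(np.round(r.get_state()['q'],3))
plan([.414,-.2055,.040],10)"
```

```text
clock: 4.32
tool_pos: [0.4218, -0.2073, 0.0787]
eef_rot: [0.997, 0.083, 0.0, -0.003]
contact_force: [0.7, 0.9, -0.2]
opening: 0.004
finger_force: 0.0
[ 0.489  0.742 -0.203  2.135  0.451  0.306 -1.498]
clk 4.32 pos [ 0.4218 -0.2073  0.0787] F [ 0.7  0.9 -0.2] tool units [-0.3  -0.11  1.55]
turn units [-0.0017 -0.0004 -0.0023]
```

```bash
python3 -m pendant '[[-0.15,-0.05,0.5,0,0,0],[-0.15,-0.05,0.5,0,0,0],[0,0,0.5,0,0,0],[0,0,0,0,0,0],[0,0,0,0,0,0]]'
python3 -c "
from h import *
print(np.round(r.get_state()['q'],3))
plan([.414,-.2055,.029],10)"
```

```text
clock: 4.73
tool_pos: [0.412, -0.2062, 0.0406]
eef_rot: [0.997, 0.083, -0.002, -0.003]
contact_force: [-0.1, -0.0, 0.2]
opening: 0.007
finger_force: 0.0
[ 0.442  0.814 -0.122  2.176  0.49   0.181 -1.53 ]
clk 4.73 pos [ 0.412  -0.2062  0.0406] F [-0.1 -0.   0.2] tool units [ 0.09 -0.01  0.46]
turn units [-0.0019  0.0008 -0.0027]
```

```bash
python3 -m pendant '[[0.08,0,0.12,0,0,0],[0,0,0.1,0,0,0],[0,0,0,0,0,0]]'
python3 -m pendant '[[0,0,0.1,0,0,0],[0,0,0.1,0,0,0],[0,0,0,0,0,0],[0,0,0,0,0,0],[0,0,0,0,0,0]]'
```

```text
clock: 4.98
tool_pos: [0.4154, -0.2059, 0.0353]
eef_rot: [0.997, 0.083, -0.0, -0.003]
contact_force: [-0.3, 0.2, -0.7]
opening: 0.005
finger_force: 0.0
clock: 5.4
tool_pos: [0.415, -0.2058, 0.0301]
eef_rot: [0.997, 0.083, -0.001, -0.003]
contact_force: [-0.4, 0.5, -0.5]
opening: 0.009
finger_force: 0.0
```

```bash
python3 - <<'E'
from h import *
p,d=optics.snapshot("side"); cv2.imwrite("pics/s2.png",cv2.resize(p[180:320,300:460],None,fx=4,fy=4,interpolation=cv2.INTER_CUBIC))
plan([.414,-.2055,.029])
E
```

```text
clk 5.45 pos [ 0.415  -0.2059  0.0302] F [ 0.5 -0.6  0.1] tool units [-0.04 -0.02  0.05]
```

View pics/s2.png

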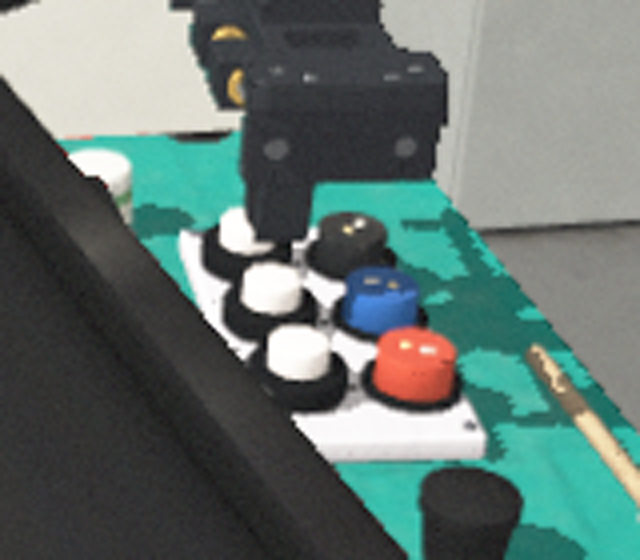

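The side crop shows the fingertip at about (280,238), apparently some 15–19 mm above the middle key (270,280) and not touching it. The black section's key is behind it and still up. I'll check this with depth.

```bash
python3 - <<'E'
from h import *
p,d=optics.snapshot("side"); c=optics.calibration("side");T=c["cam_to_world"];f=210/np.tan(np.radians(c["vfov"]/2))
def pt(u,v):
    dd=np.median(d[v-1:v+2,u-1:u+2]);return np.round((T@[(u-c["cx"])/f*dd,-(v-c["cy"])/f*dd,-dd,1])[:3],4)
def pr(x):
    q=np.linalg.inv(T)@[*x,1];return np.round([c["cx"]+f*q[0]/-q[2],c["cy"]-f*q[1]/-q[2]],1)
for n,u,v in(("tip",369,237),("tip2",370,232),("tipL",364,236),("tipR",375,236),("midkey",367,250),("redkey",374,265),("blkkey",358,236),("red",403,264)): print(n,pt(u,v))
print("tcp proj",pr(r.get_state()["tool_pos"]),"midkey proj",pr([.415,-.2055,.035]),"red key",pr([.406,-.1565,.035]))
E
```

```text
tip [ 0.4153 -0.1917  0.0633]
tip2 [ 0.4145 -0.1906  0.0728]
tipL [ 0.4233 -0.1906  0.0651]
tipR [ 0.4059 -0.1933  0.0649]
midkey [ 0.4158 -0.2007  0.0346]
redkey [ 0.4066 -0.155   0.0345]
blkkey [ 0.4294 -0.2484  0.0342]
red [ 0.3605 -0.1725  0.0294]
tcp proj [367.1 250.8] midkey proj [367.4 248.4] red key [374.4 264.2]
```

```bash
cat > tip.py <<'E'
from h import *
p,d=optics.snapshot("side"); c=optics.calibration("side");T=c["cam_to_world"];f=210/np.tan(np.radians(c["vfov"]/2))
v,u=np.mgrid[:420,:560]
P=(np.stack([(u-c["cx"])/f*d,-(v-c["cy"])/f*d,-d,np.ones_like(d)],-1)@T.T)[...,:3]
t=r.get_state()["tool_pos"]
m=(abs(P[...,0]-t[0])<.008)&(abs(P[...,1]-t[1])<.022)&(P[...,2]>.0385)
print("tcp",t,"finger z lowest",np.round(np.sort(P[m][:,2])[:8],4))
for k,(x,y) in enumerate([(.4062,-.1566),(.415,-.2055),(.4238,-.2545)]):
    m=(np.hypot(P[...,0]-x,P[...,1]-y)<.010)&(P[...,2]>.026)&(P[...,2]<.038)&(p.min(-1)>140); print("key",k,m.sum(),np.round(np.median(P[m][:,2]),4) if m.any() else "")
E
python3 tip.py
```

```text
tcp [ 0.41506994 -0.20587225  0.03024037] finger z lowest [0.0552 0.0556 0.0557 0.0557 0.0563 0.0565 0.0566 0.0567]
key 0 68 0.0344
key 1 62 0.0344
key 2 30 0.0339
```

The real fingertips are about 25 mm above the reported TCP height (depth says 0.055), so contact is still roughly 19 mm below. I descend with a force check at each step.

```bash
python3 -m pendant '[[0,0,0.2,0,0,0],[0,0,0.2,0,0,0],[0,0,0.08,0,0,0],[0,0,0,0,0,0],[0,0,0,0,0,0]]'
python3 tip.py; python3 -c "
from h import *
print(np.round(r.get_state()['q'],3))"
```

```text
clock: 5.97
tool_pos: [0.4148, -0.2057, 0.0179]
eef_rot: [0.997, 0.083, -0.001, -0.003]
contact_force: [-0.1, 0.5, -0.0]
opening: 0.007
finger_force: 0.0
tcp [ 0.41490077 -0.20573873  0.01801302] finger z lowest [0.0423 0.0428 0.0428 0.0428 0.0429 0.043  0.0432 0.0433]
key 0 71 0.0344
key 1 59 0.0341
key 2 20 0.0342
[ 0.415  0.863 -0.083  2.177  0.504  0.123 -1.544]
```

```bash
python3 -m pendant '[[0,0,0.12,0,0,0],[0,0,0.12,0,0,0],[0,0,0,0,0,0],[0,0,0,0,0,0]]'
python3 -m pendant '[[0,0,0.08,0,0,0],[0,0,0,0,0,0],[0,0,0,0,0,0]]'
```

```text
clock: 6.35
tool_pos: [0.4149, -0.2057, 0.012]
eef_rot: [0.997, 0.083, -0.001, -0.003]
contact_force: [-0.4, -0.1, -0.1]
opening: 0.007
finger_force: 0.0
clock: 6.6
tool_pos: [0.4151, -0.2058, 0.0102]
eef_rot: [0.997, 0.083, -0.001, -0.003]
contact_force: [0.1, -0.2, 1.5]
opening: 0.004
finger_force: 0.7
```

Contact at TCP z ≈ 0.0105. I press about 5.5 mm further, in small steps.

```bash
python3 -m pendant '[[0,0,0.08,0,0,0],[0,0,0.06,0,0,0],[0,0,0,0,0,0]]'
python3 -m pendant '[[0,0,0.06,0,0,0],[0,0,0.03,0,0,0],[0,0,0,0,0,0],[0,0,0,0,0,0],[0,0,0,0,0,0]]'
```

```text
clock: 6.85
tool_pos: [0.4151, -0.2058, 0.0066]
eef_rot: [0.997, 0.083, -0.001, -0.003]
contact_force: [0.1, -0.8, 3.5]
opening: 0.005
finger_force: 1.6
clock: 7.27
tool_pos: [0.4151, -0.2058, 0.0045]
eef_rot: [0.997, 0.083, -0.001, -0.003]
contact_force: [-0.1, -0.4, 3.4]
opening: 0.008
finger_force: 2.1
```

```bash
python3 -m pendant '[[0,0,0.03,0,0,0],[0,0,0,0,0,0],[0,0,0,0,0,0]]'
python3 -m pendant '[[0,0,0,0,0,0]]' | grep force; python3 tip.py
python3 -m pendant '[[0,0,0,0,0,0]]' | grep force
```

```text
clock: 7.52
tool_pos: [0.4151, -0.2058, 0.0037]
eef_rot: [0.997, 0.083, -0.001, -0.003]
contact_force: [-0.1, -0.8, 4.5]
opening: 0.005
finger_force: 2.3
contact_force: [-0.0, -0.4, 4.2]
finger_force: 2.3
tcp [ 0.41512754 -0.20581991  0.00371976] finger z lowest [0.0386 0.0386 0.0387 0.0389 0.0389 0.0391 0.0391 0.0393]
key 0 68 0.0344
key 1 9 0.027
key 2 8 0.0335
contact_force: [0.3, -0.3, 4.7]
finger_force: 2.3
```

About 4.5 N corresponds to roughly 6 mm of travel, and the side depth shows key1 at 27 mm with the others up. I release and move to key0.

```bash
python3 -m pendant '[[0,0,-0.3,0,0,0],[0,0,-0.5,0,0,0],[0,0,-0.5,0,0,0],[0,0,0,0,0,0],[0,0,0,0,0,0]]'
python3 -m pendant '[[0,-0.5,0,0,0,0],[0,-0.5,0,0,0,0],[0,-0.5,0,0,0,0],[0,-0.46,0,0,0,0],[0,0,0,0,0,0]]'
python3 tip.py; python3 -c "
from h import *
print(np.round(r.get_state()['q'],3)); plan([.4062,-.1566,.018],10)"
```

```text
clock: 8.15
tool_pos: [0.4151, -0.2058, 0.0365]
eef_rot: [0.997, 0.083, -0.001, -0.003]
contact_force: [-0.3, -0.9, -0.4]
opening: 0.005
finger_force: 0.0
clock: 8.57
tool_pos: [0.4059, -0.1548, 0.0358]
eef_rot: [0.996, 0.085, -0.002, -0.004]
contact_force: [-0.5, 0.7, -0.4]
opening: 0.005
finger_force: 0.0
tcp [ 0.40630283 -0.1563307   0.03584858] finger z lowest [0.0619 0.0619 0.0623 0.0625 0.0626 0.0628 0.0631 0.0632]
key 0 71 0.0343
key 1 44 0.0341
key 2 57 0.0341
[ 0.303  0.818 -0.061  2.253  0.481  0.086 -1.621]
clk 8.62 pos [ 0.4063 -0.1563  0.0358] F [ 0.6 -1.2 -0.2] tool units [-0.    0.01  0.71]
turn units [-0.0021  0.001  -0.0017]
```

```bash
python3 -m pendant '[[0,0,0.2,0,0,0],[0,0,0.2,0,0,0],[0,0,0.2,0,0,0],[0,0,0,0,0,0],[0,0,0,0,0,0]]'
python3 -c "
from h import *
print(np.round(r.get_state()['q'],3)); plan([.4062,-.1566,.0107],10)"
```

```text
clock: 9.03
tool_pos: [0.4068, -0.1581, 0.0209]
eef_rot: [0.997, 0.083, -0.001, -0.003]
contact_force: [-0.7, -0.4, -0.2]
opening: 0.006
finger_force: 0.0
[ 0.289  0.853 -0.034  2.256  0.532  0.042 -1.67 ]
clk 9.03 pos [ 0.4068 -0.1581  0.0209] F [-0.7 -0.4 -0.2] tool units [-0.01 -0.06  0.41]
turn units [-0.0017  0.0006 -0.0028]
```

Joint 6 is at its limit again. I raise a little, yaw the tool into the arm's radial plane (which also swings the wrist camera away from the microscope head), and tilt slightly the other way.

```bash
python3 -m pendant '[[0,0,-0.5,0,0,0],[0,0,0,0,0,0.035],[0,0,0,0,0,0.035],[0,0,0,0,0,0.035],[0,0,0,0,0,0.034]]'
python3 -m pendant '[[0,0,0,0,-0.012,0],[0,0,0,0,-0.012,0],[0,0,0,0,0,0],[0,0,0,0,0,0]]'
python3 -c "
from h import *
print(np.round(r.get_state()['q'],3)); plan([.4062,-.1566,.018],-15)"; python3 tip.py
```

```text
clock: 9.45
tool_pos: [0.4073, -0.158, 0.0341]
eef_rot: [0.99, -0.138, -0.001, -0.002]
contact_force: [-0.5, -0.4, -0.2]
opening: 0.007
finger_force: 0.0
clock: 9.78
tool_pos: [0.4076, -0.158, 0.0339]
eef_rot: [0.99, -0.135, -0.038, -0.008]
contact_force: [-0.8, 0.5, -0.3]
opening: 0.004
finger_force: 0.0
[ 0.329  0.831 -0.099  2.175  0.306  0.225 -1.883]
clk 9.78 pos [ 0.4076 -0.158   0.0339] F [-0.8  0.5 -0.3] tool units [-0.02 -0.03  0.64]
turn units [-0.0017  0.0244 -0.0029]
tcp [ 0.40678301 -0.15777771  0.03392199] finger z lowest [0.0582 0.0585 0.0586 0.0596 0.0597 0.0609 0.061  0.0615]
key 0 70 0.0343
key 1 20 0.0337
key 2 11 0.031
```

```bash
python3 -m pendant '[[-0.1,-0.03,0.2,0,0,0],[-0.05,-0.03,0.2,0,0,0],[0,0,0.2,0,0,0],[0,0,0,0,0,0],[0,0,0,0,0,0]]'
python3 tip.py
python3 -m pendant '[[0,0,0.12,0,0,0],[0,0,0.1,0,0,0],[0,0,0,0,0,0],[0,0,0,0,0,0]]'
python3 -c "
from h import *
print(np.round(r.get_state()['q'],3)); plan([.4062,-.1566,.005],-15)"
```

```text
clock: 10.25
tool_pos: [0.4021, -0.1545, 0.0188]
eef_rot: [0.99, -0.134, -0.039, -0.007]
contact_force: [0.4, -0.1, -0.2]
opening: 0.007
finger_force: 0.0
tcp [ 0.40237956 -0.15461804  0.01904722] finger z lowest [0.0437 0.0441 0.0445 0.0449 0.0454 0.0458 0.0462 0.0462]
key 0 58 0.0342
key 1 19 0.0339
key 2 0 
clock: 10.63
tool_pos: [0.4021, -0.1546, 0.0137]
eef_rot: [0.99, -0.134, -0.039, -0.007]
contact_force: [0.2, -0.2, -0.2]
opening: 0.004
finger_force: 0.0
[ 0.308  0.874 -0.071  2.195  0.314  0.161 -1.893]
clk 10.63 pos [ 0.4021 -0.1546  0.0137] F [ 0.2 -0.2 -0.2] tool units [0.21 0.04 0.33]
turn units [-0.0015  0.0252 -0.0026]
```

```bash
python3 -m pendant '[[0.05,0.05,0.08,0,0,0],[0,0,0.08,0,0,0],[0,0,0,0,0,0],[0,0,0,0,0,0]]'
python3 -m pendant '[[0,0,0.08,0,0,0],[0,0,0.06,0,0,0],[0,0,0,0,0,0]]'
```

```text
clock: 10.97
tool_pos: [0.4032, -0.1563, 0.0097]
eef_rot: [0.99, -0.135, -0.038, -0.007]
contact_force: [0.7, -1.2, 2.1]
opening: 0.004
finger_force: 1.0
clock: 11.22
tool_pos: [0.4031, -0.1563, 0.0061]
eef_rot: [0.99, -0.135, -0.038, -0.007]
contact_force: [1.2, -1.9, 3.8]
opening: 0.007
finger_force: 1.8
```

```bash
python3 -m pendant '[[0,0,0.06,0,0,0],[0,0,0.02,0,0,0],[0,0,0,0,0,0],[0,0,0,0,0,0],[0,0,0,0,0,0]]'
python3 tip.py
python3 -m pendant '[[0,0,0,0,0,0]]'|grep force
```

```text
clock: 11.63
tool_pos: [0.403, -0.1562, 0.0043]
eef_rot: [0.99, -0.135, -0.038, -0.007]
contact_force: [2.1, -2.8, 3.8]
opening: 0.003
finger_force: 2.3
tcp [ 0.40290784 -0.15610126  0.00433247] finger z lowest [0.0386 0.0388 0.039  0.0397 0.0402 0.0405 0.0406 0.0408]
key 0 6 0.0273
key 1 0 
key 2 0 
contact_force: [2.4, -2.1, 6.0]
finger_force: 2.3
```

Key0 is well down, matching the first press at a depth of 27 mm. I release and withdraw upward.

```bash
python3 -m pendant '[[0,0,-0.3,0,0,0],[0,0,-0.5,0,0,0],[0,0,-0.8,0,0,0],[0,0,-0.8,0,0,0],[0,0,-0.8,0,0,0]]'
python3 -m pendant '[[0,0,-0.8,0,0,0],[0,0,-0.8,0,0,0],[0,0,-0.8,0,0,0],[0,0,0,0,0,0],[0,0,0,0,0,0]]'
python3 tip.py
python3 -c "
from h import *
p,_=optics.snapshot('wrist');cv2.imwrite('pics/w9.png',p)"
```

```text
clock: 12.18
tool_pos: [0.4059, -0.1567, 0.0847]
eef_rot: [0.99, -0.134, -0.041, -0.008]
contact_force: [-0.3, -0.2, -0.0]
opening: 0.003
finger_force: 0.0
clock: 12.6
tool_pos: [0.4118, -0.1589, 0.1442]
eef_rot: [0.99, -0.134, -0.039, -0.008]
contact_force: [-0.6, 0.9, 0.5]
opening: 0.003
finger_force: 0.0
tcp [ 0.41134007 -0.15882809  0.14350252] finger z lowest [0.1689 0.1692 0.1697 0.1698 0.1701 0.1701 0.1703 0.1707]
key 0 69 0.0343
key 1 63 0.0343
key 2 58 0.034
```

View pics/w9.png

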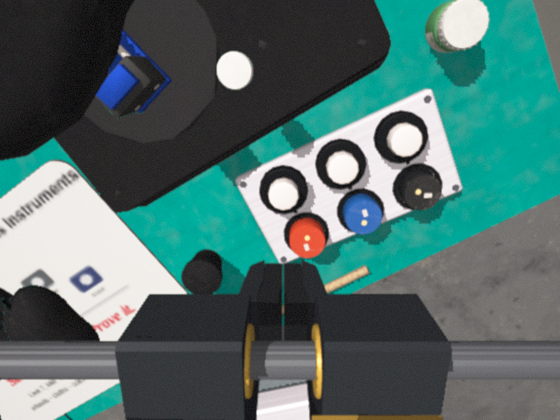

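The wrist view shows all three keys up at (284,191), (341,163) and (404,138), with the sections in their nests at (306,236), (361,213) and (418,187) and the jar upright at (458,25). The arm is clear.

```bash
python3 -c "
from plant import r
print(r.finish_job())"
```

```text
the job is handed in; nothing more can be done
None
```

I pressed the blue section's key (the middle one) about 6 mm down, then the red section's key (the left one) by about the same. All three keys came back up, the sections and jar looked undisturbed in the last picture, and I handed the job in at about 12.7 s; no verdict was returned.

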